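Release the crumb tray of the loaf slicer with its pin

TASK

The crumb tray of the loaf slicer is latched shut. Take the red-handled pin out of its wooden stand, feel down through the red-ringed hole in the slicer's top and press the hidden spring catch gently (never more than 20 N), keeping it pressed until the tray has slid fully out by itself; then put the pin back fully home in its stand and let go. Do not touch the slicer or its tray with the hand, and leave the loaf on the slicer, the jar and the brush where they are.

Things in the scene. Friction and masses are not known exactly. Their poses are not given: they have to be found in the camera images.
- slicer: Grey loaf slicer, fixed: base 260 (x) by 380 (y) by 120 mm high, origin at the centre of its underside. +y end: white motor tower, 100 mm long in y, 240 mm high in all. Middle: wooden slat deck at height 120 mm with a loaf. -y end: flat aluminium strip 100 mm long in y, at 120 mm, with the red-ringed hole; the crumb tray comes out below it, towards -y.
- release_hole (a point): Centre of the mouth of the access hole, in the strip's upper face at height 120 mm, at (-70, -140) mm in the slicer's x, y; z up. Round, 12 mm in diameter, 1.5 mm chamfer, plate 12 mm thick, marked by a red ring 32 mm across, 1 mm proud (look only).
- catch_top (a point): Point on the hole's axis 20 mm below its mouth: the highest place of the hidden spring catch, a flat disc wider than the hole. Its face rests 20 to 42 mm below the mouth, differently each time (this point does not show it). It pushes up with 3 N at first and 0.5 N more per mm; pressed 5 mm it frees the tray, at 8 mm it stops dead. It springs back when let go.
- crumb_tray (a joint): How far the crumb tray stands out of the slicer's -y end, m: 0 latched shut, 0.045 fully out. While the catch is held down a damped spring of 3 to 6 N drives it out in about 2 s. If the catch is let up before the tray is about 25 mm out, it holds the tray again in the next notch and must be pressed again. Shut, it cannot be pulled open.
- tray_front (a point): Centre of the outer face of the tray's steel front panel (220 mm wide, 64 mm high, centre 44 mm above the table, with a small black lip 15 mm deep near its top).
- stand: Wooden block 70 x 70 x 85 mm high, fixed to the table, that holds the pin; origin at the centre of its underside. It and the jar may swap places.
- stand_hole (a point): Centre of the mouth of the stand's hole, in its upper face at height 85 mm: round, 12 mm in diameter, 1.5 mm chamfer, 78 mm deep; z up.
- pin: Release pin, about 100 g, upright in the stand: steel shank 8 mm in diameter, 75 mm long, with a tapered nose (4 mm across at the end, full width 5 mm up); above it a round red handle 20 mm in diameter, 45 mm long, whose lower face (the shoulder) rests on the stand. Origin at the nose tip, z along the pin to the handle; shoulder at z = 75 mm, top at 120 mm.
- pin_handle (a point): Point on the pin's axis inside the red handle, 100 mm above the nose tip, 25 mm above the shoulder: where to grip it.
- loaf: Brown loaf 220 mm long, 90 mm across, lying along x on the slicer's slatted deck; origin at the centre of its underside. To be left alone.
- jar: Glass jar, 84 mm in diameter, 90 mm high, near the stand; origin at the centre of its underside. To be left alone.
- brush: Pastry brush 200 mm long lying on the table at the right, origin underneath its middle. To be left alone.

How it is judged:
By the outcome, as a careful person would: the job done as asked, in the order asked, and still so for the second after the job is handed in, with the robot touching nothing.
It also fails if it takes over 58 s, if anything falls off the work surface, if the arm or the gripper's body presses on something with over 40 N, if the wrist force passes 120 N, or if a joint passes its speed limit or range.

ROBOT

A 6-joint arm with a two-finger parallel gripper is mounted at the origin on the work surface. World frame = base frame: x ahead of the robot, y to its left, z up, the work surface at z = 0. Lengths are in mm, angles in rad, forces in N, time in s.
With the tool pointing down it reaches from about 300 to 775 mm from the base axis. Payload 14.6 kg.
Tool frame: the origin (TCP) lies on the front face of the gripper's body, between the roots of the fingers; the fingertips stand 97 mm ahead of it and the grasp point (between the pads) lies 78 mm ahead of it; z points along the fingers, y is the direction in which the jaws open and shut (so a half turn about z gives the same grasp; the last joint's range is limited). The gripper opens to 94 mm and grips with 3 to 60 N. Pads are 16 mm wide; open, the fingers measure 119 mm over their backs; the gripper's body (75 mm by 177 mm) begins 78 mm behind the grasp point.
Start: joints at [1.091, 0.3, 1.521, -0, 1.321, -0.067], TCP at [220.643, 503.792, 302.646] pointing down, gripper open.
Joint ranges: [-3.03, 3.03], [-0.79, 2.21], [0.23, 2.52], [-1.04, 4.18], [0, 3.07], [-2.55, 2.55]. Speed limits (rad/s): [2.22, 2.22, 2.57, 3.14, 3.14, 3.14].

INTERFACE

Orientations are given as [roll, pitch, yaw] about the fixed x, y, z axes, in that order (R = Rz(yaw) Ry(pitch) Rx(roll)).
In Python, from cell import manip, eyes, finder gives the robot as it stands.
- The arm moves only by the tool drive_tool, never from a script. Its argument "rows" is a list of rows, each an object with "offset": the shift along the tool's x, y, z in mm, a list of three; "spin": the turn about the tool's z in degrees; "jaw": the finger opening in mm, from 0 to 94. In form: [{"offset": [dx, dy, dz], "spin": spin, "jaw": jaw}, ...]. A call has 1 to 20 rows; each row shifts and turns the commanded pose from where the row before left it, along the tool's axes as they then stand; what a row does not reach is not made up. A row lasts 1/10 s, in which the tool goes at most 50 mm and 8.59 degrees, less where a joint would pass 70% of its speed; a pose out of reach is approached as far as the arm can. A call is refused whole if a number of a shift passes 50 or a number of a turn 8.59, either way. A call with a gripper value outside its range is refused whole. The fingers move at their own pace and stop on an object; "force" is the grip in N (left out, the last holds). Time passes only in rows, so rows that do not move let the fingers close. It gives the time, the measured TCP pose, the force and the opening at its end, in the units of the state.
- manip.read_state(): the state, without advancing time (a new reading comes with each control period).
- eyes.camera(name): name is "scene" or "top" or "wrist"; returns a dict with "color" (420x560x3 uint8, blue, green, red), "depth" (420x560 float32, mm along the optical axis (not along the pixel's ray), 0 where there is no reading), "vfov" (degrees; the focal length in pixels is half the picture's height over the tangent of half this angle, whatever the lens; pixels are square), "cx", "cy" (the principal point, pixels), "D" ([k1, k2, p1, p2, k3] as OpenCV has them; the pictures are not rectified), "rvec" (rotation vector, rad) and "tvec" (3), from world to camera coordinates, as OpenCV has them. Camera axes: x right, y down, z forward; pixel columns grow to the right and rows downward; lengths in mm; the calibration is good to about 2 mm. A picture is of the moment at which its call begins.
- manip.sign_off(): hands the job in, once; it reports no verdict.
Trained networks look in the newest picture that a camera, given by its name, has taken for a name from the list of things; names that differ only in an ending like _2 or _b are one class to them, and where a whole thing is asked for, a point or a joint stands for the part that bears it (a point fixed in the world has none). Each returns a list of dicts, best first, with "p" (0 to 1); they miss things now and then, are a little off and sometimes report something else, mostly with a low value. They report only what shows in the picture. A call takes as long as a camera call.
- finder.find_in(camera, target): "uv" ([column, row] in pixels, amid what is visible of it).
The state is a dict: "clock": time; "joints": joint angles; "qd": joint speeds; "effort": joint torques, N m; "eef_pos": TCP position; "eef_rot": TCP orientation; "wrist_force": force on the tool from outside, world axes, zero at the start; "moment": the same for the moment, N m; "finger_gap": finger opening in mm.
Only numpy, scipy, OpenCV 4.12 (cv2) and the standard library are available. Lean on these libraries where they do the work, as an engineer would, in place of code of your own. Each camera call takes 0.05 s, during which the arm holds its last target. There are 200 camera calls.

## Working session

There is one attempt and no reset: what is moved stays moved. The work goes in short steps, Python scripts to look and compute and a tool call to move; the robot and the scene stay as the last step left them, time stands still between calls to the robot, and variables do not carry over. Pictures are saved under pics/ and viewed, about 8 in all and at most 12, crops included, and the job is handed in when it is done.

Besides the shell and the picture viewer there is one more tool, called as name(argument=value, ...) on one line, values as JSON. drive_tool: Moves the arm, as the interface text tells. Its arguments: {"type":"object","properties":{"rows":{"type":"array","items":{"type":"object","properties":{"offset":{"type":"array","items":{"type":"number"}},"spin":{"type":"number"},"jaw":{"type":"number"}}}},"force":{"type":"number"}},"required":["rows"]}

```bash
ls; mkdir -p pics; cat > h.py <<'E'
import numpy as np, cv2
from cell import manip, eyes, finder
def K(c):
    f=c["color"].shape[0]/2/np.tan(np.radians(c["vfov"])/2)
    return np.array([[f,0,c["cx"]],[0,f,c["cy"]],[0,0,1.]])
def ray(c,uv):
    n=cv2.undistortPoints(np.array([[uv]],float),K(c),np.array(c["D"],float))[0,0]
    R=cv2.Rodrigues(np.array(c["rvec"],float))[0]; t=np.array(c["tvec"],float).ravel()
    return -R.T@t, R.T@np.array([n[0],n[1],1.]), 
def onz(c,uv,z):
    o,d=ray(c,uv); return o+d*(z-o[2])/d[2]
def deep(c,uv):
    o,d=ray(c,uv); u,v=map(int,np.round(uv)); p=c["depth"][max(v-2,0):v+3,max(u-2,0):u+3]; p=p[p>0]
    return o+d*np.median(p) if len(p) else None
def cam(n,save=None):
    c=eyes.camera(n)
    if save: cv2.imwrite(f"pics/{save}.png",c["color"])
    return c
E
python3 - <<'E'
from h import *
np.set_printoptions(precision=1,suppress=True)
s=manip.read_state(); print(s["clock"],s["eef_pos"],s["eef_rot"],s["wrist_force"])
ims=[]
for n in ["top","scene"]:
    c=cam(n); ims.append(c["color"])
    for t in ["release_hole","stand_hole","stand","pin","pin_handle","jar","tray_front","loaf","brush"]:
        for r in finder.find_in(n,t)[:2]:
            print(n,t,round(r["p"],2),np.round(r["uv"]),deep(c,r["uv"]))
cv2.imwrite("pics/a.png",ims[0]);cv2.imwrite("pics/b.png",ims[1])
E
```

```text
pics
0.0 [220.6 503.7 302.1] [-3.1 -0.   2.7] [0.3 0.  0.2]
top release_hole 0.94 [184. 195.] [573.8 127.3 121.1]
top stand_hole 0.84 [362. 190.] [ 594.  -305.5   85.9]
top stand 0.85 [364. 187.] [ 601.  -310.2   86.6]
top pin 0.66 [364. 187.] [ 601.  -309.9   86.6]
top pin 0.62 [366. 244.] [ 460.1 -308.5   90.4]
top pin_handle 0.56 [373. 178.] [ 611.7 -323.7  129.7]
top jar 0.91 [368. 241.] [ 465.6 -313.3   90.6]
top jar 0.64 [182. 194.] [565.3 118.5 162.4]
top tray_front 0.86 [264. 210.] [547.7 -63.   73.3]
top tray_front 0.42 [357. 190.] [ 593.5 -294.    86. ]
top brush 0.7 [184. 190.] [586.5 127.8 122.8]
top brush 0.68 [446. 279.] [ 377.5 -528.3   17.8]
scene release_hole 0.71 [389. 199.] [659.6  94.9 116.1]
scene stand_hole 0.78 [240. 285.] [ 647.6 -330.    68.6]
scene stand 0.83 [236. 285.] [ 647.2 -337.4   72. ]
scene stand 0.21 [236. 261.] [ 622.8 -319.8  109.2]
scene pin 0.77 [237. 261.] [ 622.8 -318.3  108. ]
scene pin_handle 0.66 [233. 258.] [ 618.8 -324.8  117.1]
scene pin_handle 0.64 [394. 166.] [643.8 118.8 189.1]
scene jar 0.67 [194. 251.] [ 501.4 -344.1   72.7]
scene tray_front 0.95 [315. 230.] [585.  -67.7  57.8]
scene tray_front 0.23 [237. 285.] [ 646.3 -336.    71.7]
scene loaf 0.93 [395. 166.] [645.1 118.3 190.3]
scene loaf 0.67 [314. 228.] [590.1 -73.7  67.5]
scene brush 0.85 [ 88. 277.] [ 376.6 -535.    18.7]
scene brush 0.62 [237. 284.] [ 646.5 -335.2   73.7]
```

```bash
python3 -c "
import cv2,numpy as np
a=cv2.imread('pics/a.png');b=cv2.imread('pics/b.png')
cv2.imwrite('pics/c1.png',cv2.resize(a[90:300,100:480],None,fx=2.1,fy=2.1,interpolation=cv2.INTER_CUBIC))
cv2.imwrite('pics/c2.png',cv2.resize(b[100:380,60:480],None,fx=1.9,fy=1.9,interpolation=cv2.INTER_CUBIC))"
```

```text
(no output)
```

View pics/c1.png

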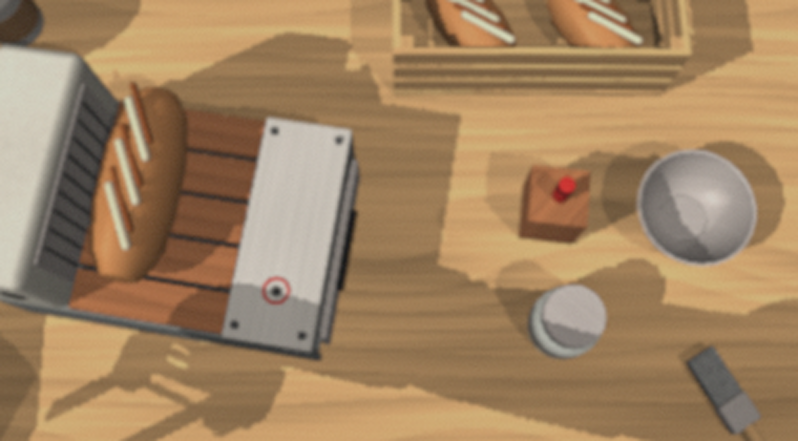

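View pics/c2.png

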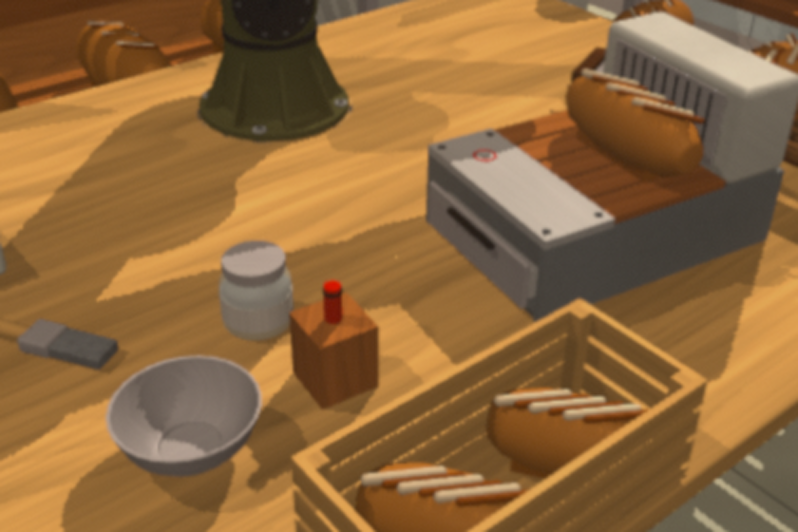

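The top crop shows the slicer at left, with the red ring at about full pixel (231,228), not the finder's (184,195). The pin's red top is at about (370,179), the jar nearer the robot and a bowl beyond the stand. The scene view agrees.

```bash
cat >> h.py <<'E'
def red(c,box):
    """centroid of red pixels in box u0,v0,u1,v1 (min-area-rect centre too)"""
    u0,v0,u1,v1=box; im=cv2.cvtColor(c["color"][v0:v1,u0:u1],cv2.COLOR_BGR2HSV).astype(int)
    m=((im[...,0]<7)|(im[...,0]>172))&(im[...,1]>125)&(im[...,2]>60)
    n,l,st,ce=cv2.connectedComponentsWithStats(m.astype(np.uint8),connectivity=8)
    if n<2: return None
    k=1+np.argmax(st[1:,4]); return ce[k]+[u0,v0], st[k]+[u0,v0,0,0,0], np.argwhere(l==k)[:,::-1]+[u0,v0]
E
python3 - <<'E'
from h import *
np.set_printoptions(precision=1,suppress=True)
T=cam("top");S=cam("scene");W=cam("wrist","w0")
print("cams",[(K(c)[0,0],ray(c,(280,210))) for c in (T,S,W)])
for nm,c,b in (("ringT",T,(215,212,248,244)),("ringS",S,(300,172,330,192)),("pinT",T,(355,165,385,200)),("pinS",S,(220,240,250,275))):
    r=red(c,b); 
    if r is None: print(nm,None); continue
    print(nm,r[0],r[1],len(r[2]),onz(c,r[0],121),onz(c,r[0],130), "bbox-c",onz(c,r[1][:2]+r[1][2:4]/2-.5,121), deep(c,r[0]))
# slicer yaw via top-face points by depth in strip
pts=[(100+u/2.1,90+v/2.1) for u,v in ((275,130),(339,140),(302,337),(234,325))]
q=np.array([onz(T,p,120) for p in pts]); print(q, "yaw",np.degrees(np.arctan2(*(q[1]-q[0]+q[2]-q[3])[1::-1])))
d=q[0]-q[3]+q[1]-q[2];print("x dir",d, np.degrees(np.arctan2(d[1],d[0])))
for u,v in ((530,168),(590,170),(578,238),(522,215)): print("stand",onz(T,(100+u/2.1,90+v/2.1),85))
print("jar",onz(T,(100+575/2.1,90+313/2.1),90),"bowl",onz(T,(100+697/2.1,90+200/2.1),60), "crate",onz(T,(100+398/2.1,90+52/2.1),100),onz(T,(100+680/2.1,90+52/2.1),100))
print(deep(T,(100+500/2.1,90+52/2.1)),deep(T,(100+690/2.1,90+152/2.1)))
E
```

```text
cams [(np.float64(386.7658199968058), (array([ 331.5, -125. , 1006.5]), array([ 0.2,  0. , -1. ]))), (np.float64(527.553123957748), (array([1310.9, -794.6,  752.3]), array([-0.6,  0.5, -0.5]))), (np.float64(313.3405613381014), (array([158.8, 532.5, 384.8]), array([ 0.2, -0.1, -1. ])))]
ringT None
ringS [309. 181.] [309 181   1   1   1] 1 [485.8   0.5 121. ] [497.5 -10.9 130. ] bbox-c [485.8   0.5 121. ] [483.7   2.5 119.4]
pinT [368.2 179.5] [363 174  11  12  91] 91 [ 610.5 -314.9  121. ] [ 607.7 -313.   130. ] bbox-c [ 610.7 -314.3  121. ] [ 607.7 -313.   129.9]
pinS [234.7 258.3] [231 248   8  22 158] 158 [ 627.8 -326.1  121. ] [ 637.5 -332.8  130. ] bbox-c [ 628.  -326.7  121. ] [ 622.4 -322.4  116. ]
[[682.6  17.2 120. ]
 [669.7 -57.7 120. ]
 [440.8 -20.  120. ]
 [454.   55.6 120. ]] yaw -99.85784341970495
x dir [457.4 -76.    0. ] -9.437659688066375
stand [ 647.  -283.8   85. ]
stand [ 644.5 -356.    85. ]
stand [ 560.6 -337.    85. ]
stand [ 588.7 -272.    85. ]
jar [ 471. -328.   90.] bowl [ 614.8 -493.4   60. ] crate [ 791.3 -126.4  100. ] [ 793.4 -474.6  100. ]
[ 781.1 -248.2  120.1] [ 678.2 -491.3   57.1]
```

```bash
cat >> h.py <<'E'
from scipy.spatial.transform import Rotation as Ro
def tool():
    s=manip.read_state(); return np.array(s["eef_pos"]),Ro.from_euler("xyz",s["eef_rot"]).as_matrix(),s
def go(target):  # TCP target -> offset in tool axes
    p,R,s=tool(); return R.T@(np.array(target)-p)
E
python3 - <<'E'
from h import *
np.set_printoptions(precision=3,suppress=True)
p,R,s=tool(); print(p,s["eef_rot"],R); T=cam("top")
print("hole",onz(T,(231.4,228.1),120)); print(go((610,-316,302)))
c=cam("wrist"); o,d=ray(c,(280,210)); print("cam in tool",R.T@(o-p),R.T@d, "grasp pt px", cv2.projectPoints((p+R@[0,0,78.])[None],np.array(c["rvec"],float),np.array(c["tvec"],float),K(c),np.array(c["D"],float))[0].ravel())
E
```

```text
[220.643 503.786 302.648] [-3.142 -0.     2.729] [[-0.916  0.401 -0.   ]
 [ 0.401  0.916 -0.   ]
 [ 0.    -0.    -1.   ]]
hole [493.235  10.156 120.   ]
[-685.527 -594.715    0.669]
cam in tool [ 68.158   1.443 -82.147] [-0.233 -0.01   0.972] grasp pt px [280.313 262.635]
```

drive_tool(rows=[{"offset":[-34,-30,0],"jaw":50},{"offset":[-34,-30,0],"jaw":50},{"offset":[-34,-30,0],"jaw":50},{"offset":[-34,-30,0],"jaw":50},{"offset":[-34,-30,0],"jaw":50},{"offset":[-34,-30,0],"jaw":50},{"offset":[-34,-30,0],"jaw":50},{"offset":[-34,-30,0],"jaw":50},{"offset":[-34,-30,0],"jaw":50},{"offset":[-34,-30,0],"jaw":50},{"offset":[-34,-30,0],"jaw":50},{"offset":[-34,-30,0],"jaw":50},{"offset":[-34,-30,0],"jaw":50},{"offset":[-34,-30,0],"jaw":50},{"offset":[-34,-30,0],"jaw":50},{"offset":[-34,-30,0],"jaw":50},{"offset":[-34,-30,0],"jaw":50},{"offset":[-34,-30,0],"jaw":50},{"offset":[-34,-30,0],"jaw":50},{"offset":[-34,-30,0],"jaw":50}])

```text
validation failed for argument at $.ro...
```

```bash
python3 - <<'E'
from h import *
np.set_printoptions(precision=2,suppress=True)
p,R,s=tool(); print(s["clock"],p,s["eef_rot"],s["joints"],s["wrist_force"],s["finger_gap"])
c=cam("wrist","w1")
r=red(c,(0,0,560,420)); print(r[0],r[1],onz(c,r[0],125),deep(c,r[0]))
im=c["color"]; cv2.imwrite("pics/w1x.png",cv2.resize(im,(784,588)))
E
```

```text
1.25 [220.64 503.79 302.66] [ 3.14 -0.    2.73] [ 1.09  0.3   1.52  0.    1.32 -0.07] [-0.11 -0.82 -0.6 ] 93.8147170222811Traceback (most recent call last):
  File "<stdin>", line 5, in <module>
TypeError: 'NoneType' object is not subscriptable
```

The rows were refused, probably because "spin" is required in each one.

drive_tool(rows=[{"offset":[-34,-30,0],"spin":0,"jaw":50},{"offset":[-34,-30,0],"spin":0,"jaw":50},{"offset":[-34,-30,0],"spin":0,"jaw":50},{"offset":[-34,-30,0],"spin":0,"jaw":50},{"offset":[-34,-30,0],"spin":0,"jaw":50},{"offset":[-34,-30,0],"spin":0,"jaw":50},{"offset":[-34,-30,0],"spin":0,"jaw":50},{"offset":[-34,-30,0],"spin":0,"jaw":50},{"offset":[-34,-30,0],"spin":0,"jaw":50},{"offset":[-34,-30,0],"spin":0,"jaw":50},{"offset":[-34,-30,0],"spin":0,"jaw":50},{"offset":[-34,-30,0],"spin":0,"jaw":50},{"offset":[-34,-30,0],"spin":0,"jaw":50},{"offset":[-34,-30,0],"spin":0,"jaw":50},{"offset":[-34,-30,0],"spin":0,"jaw":50},{"offset":[-34,-30,0],"spin":0,"jaw":50},{"offset":[-34,-30,0],"spin":0,"jaw":50},{"offset":[-34,-30,0],"spin":0,"jaw":50},{"offset":[-34,-30,0],"spin":0,"jaw":50},{"offset":[-34,-30,0],"spin":0,"jaw":50}])

```text
clock: 3.3
eef_pos: [603.3, -320.4, 302.5]
eef_rot: [3.142, 0.0, 2.729]
wrist_force: [0.3, 1.1, 1.3]
finger_gap: 49.9
```

```bash
python3 - <<'E'
from h import *
np.set_printoptions(precision=2,suppress=True)
p,R,s=tool(); print(s["clock"],p,s["eef_rot"],s["joints"],s["finger_gap"])
c=cam("wrist","w1")
r=red(c,(0,0,560,420)); print(r[0],r[1],onz(c,r[0],125),deep(c,r[0]))
cv2.imwrite("pics/w1x.png",cv2.resize(c["color"],(784,588)))
E
```

```text
3.3 [ 603.26 -320.38  302.54] [3.14 0.   2.73] [-0.54  0.61  1.08  0.    1.45 -1.7 ] 49.945508671314265
[290.54 222.47] [280 206  23  33 572] [ 611.23 -315.19  125.  ] [ 609.88 -314.73  130.04]
```

View pics/w1x.png

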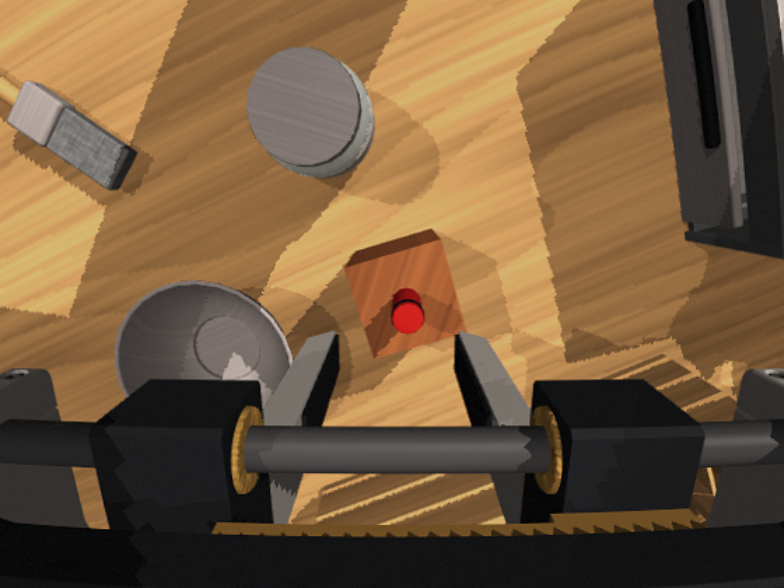

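```bash
python3 - <<'E'
from h import *
np.set_printoptions(precision=2,suppress=True)
c=cam("wrist"); r=red(c,(0,0,560,420)); P=r[2]; print(r[1])
x,y,w,h=r[1][:4]; uv=(x+w/2-.5,y+h-w/2-.5); t=onz(c,uv,130); print(uv,t)
S=np.array([onz(c,(u/1.4,v/1.4),85) for u,v in ((346,267),(440,238),(465,332),(376,357))]);print(S,S.mean(0))
T=cam("top");r=red(T,(355,165,385,200)); print(r[1]);
p,R,s=tool();print(p,go((t[0],t[1],110+78)))
E
```

```text
[285 203  24  34 572]
(np.float64(296.5), np.float64(224.5)) [ 613.58 -315.97  130.  ]
[[ 575.97 -349.56   85.  ]
 [ 583.65 -282.74   85.  ]
 [ 652.73 -291.95   85.  ]
 [ 644.4  -357.97   85.  ]] [ 614.19 -320.56   85.  ]Traceback (most recent call last):
  File "<stdin>", line 6, in <module>
TypeError: 'NoneType' object is not subscriptable
```

```bash
python3 - <<'E'
from h import *
np.set_printoptions(precision=2,suppress=True)
for i in range(2):
    c=cam("wrist"); r=red(c,(0,0,560,420))
    x,y,w,h=r[1][:4]; uv=(x+w/2-.5,y+h-w/2-.5); t=onz(c,uv,130); print(r[1],uv,t)
    S=np.array([onz(c,(u/1.4+5,v/1.4-3),85) for u,v in ((346,267),(440,238),(465,332),(376,357))]);print(S.mean(0))
p,R,s=tool();print(p,go((t[0],t[1],110+78)),s["clock"])
E
```

```text
[280 217  24  23 426] (np.float64(291.5), np.float64(227.5)) [ 613.04 -315.61  130.  ]
[ 612.09 -309.55   85.  ]
[278 217  24  24 423] (np.float64(289.5), np.float64(228.5)) [ 613.36 -316.11  130.  ]
[ 612.26 -308.14   85.  ]
[ 602.69 -318.2   302.28] [ -9.02   6.16 114.28] 3.55
```

drive_tool(rows=[{"offset":[-5,3,15],"spin":0,"jaw":50},{"offset":[-4,3,20],"spin":0,"jaw":50},{"offset":[0,0,20],"spin":0,"jaw":50},{"offset":[0,0,5],"spin":0,"jaw":50},{"offset":[0,0,0],"spin":0,"jaw":50},{"offset":[0,0,0],"spin":0,"jaw":50}])

```text
clock: 4.15
eef_pos: [613.7, -316.5, 243.8]
eef_rot: [-3.141, 0.002, 2.729]
wrist_force: [0.6, 0.2, 0.9]
finger_gap: 50.4
```

```bash
python3 - <<'E'
from h import *
np.set_printoptions(precision=2,suppress=True)
for i in range(2):
    c=cam("wrist"); r=red(c,(150,0,420,420))
    x,y,w,h=r[1][:4]; uv=(x+w/2-.5,y+h-w/2-.5); t=onz(c,uv,130); print(r[1],uv,t,deep(c,uv))
p,R,s=tool();print(p,go((t[0],t[1],110+78)),s["clock"])
cv2.imwrite("pics/w2.png",c["color"][130:400,100:460])
E
```

```text
[267 225  30  30 684] (np.float64(281.5), np.float64(239.5)) [ 613.02 -315.63  130.  ] [ 612.98 -315.62  130.1 ]
[267 225  30  30 688] (np.float64(281.5), np.float64(239.5)) [ 613.11 -315.83  130.  ] [ 613.07 -315.81  130.15]
[ 613.68 -316.68  243.94] [ 0.96  0.57 55.94] 4.25
```

View pics/w2.png

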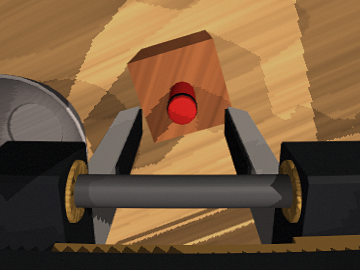

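The pin head sits between the fingers, at about (182,105) in the crop and centred. I'll descend and grip.

drive_tool(rows=[{"offset":[1,0.5,15],"spin":0,"jaw":50},{"offset":[0,0,16],"spin":0,"jaw":50},{"offset":[0,0,14],"spin":0,"jaw":50},{"offset":[0,0,8],"spin":0,"jaw":50},{"offset":[0,0,3],"spin":0,"jaw":40},{"offset":[0,0,0],"spin":0,"jaw":30},{"offset":[0,0,0],"spin":0,"jaw":0},{"offset":[0,0,0],"spin":0,"jaw":0},{"offset":[0,0,0],"spin":0,"jaw":0},{"offset":[0,0,0],"spin":0,"jaw":0}], force=50)

```text
clock: 5.25
eef_pos: [612.9, -316.0, 187.3]
eef_rot: [-3.141, 0.001, 2.729]
wrist_force: [-0.3, -0.0, 3.3]
finger_gap: 19.4
```

drive_tool(rows=[{"offset":[0,0,-8],"spin":0,"jaw":0},{"offset":[0,0,-16],"spin":0,"jaw":0},{"offset":[0,0,-25],"spin":0,"jaw":0},{"offset":[0,0,-30],"spin":0,"jaw":0},{"offset":[0,0,-35],"spin":0,"jaw":0},{"offset":[0,0,-25],"spin":0,"jaw":0},{"offset":[0,0,-11],"spin":0,"jaw":0},{"offset":[0,0,0],"spin":0,"jaw":0},{"offset":[0,0,0],"spin":0,"jaw":0},{"offset":[0,0,0],"spin":0,"jaw":0}])

```text
clock: 6.25
eef_pos: [612.6, -315.8, 334.9]
eef_rot: [3.141, -0.003, 2.729]
wrist_force: [-0.1, -0.4, -1.0]
finger_gap: 19.0
```

```bash
python3 - <<'E'
from h import *
np.set_printoptions(precision=2,suppress=True)
c=cam("wrist"); p,R,s=tool(); print(p,s["finger_gap"],s["wrist_force"])
uv=(231.4,228.1)
T=cam("top"); cv2.imwrite("pics/T2.png",cv2.resize(T["color"][212:246,214:250],None,fx=8,fy=8,interpolation=cv2.INTER_CUBIC))
h=onz(T,uv,120); print(h,go((h[0],h[1],p[2])))
W=c["color"][180:420,150:410]; A=cv2.resize(W,None,fx=1.5,fy=1.5); B=cv2.imread("pics/T2.png")
H=max(A.shape[0],B.shape[0]); f=lambda x:cv2.copyMakeBorder(x,0,H-x.shape[0],0,0,0)
cv2.imwrite("pics/w3.png",np.hstack([f(A),f(B)]))
# stand hole in wrist view predicted pixel
print(cv2.projectPoints(np.array([[613.,-316,85]]),np.array(c["rvec"],float),np.array(c["tvec"],float),K(c),np.array(c["D"],float))[0].ravel())
E
```

```text
[ 612.66 -315.79  335.04] 19.40283317446701 [ 0.65  0.71 -1.16]
[493.24  10.16 120.  ] [240.19 250.68   0.81]
[281.54 200.64]
```

View pics/w3.png

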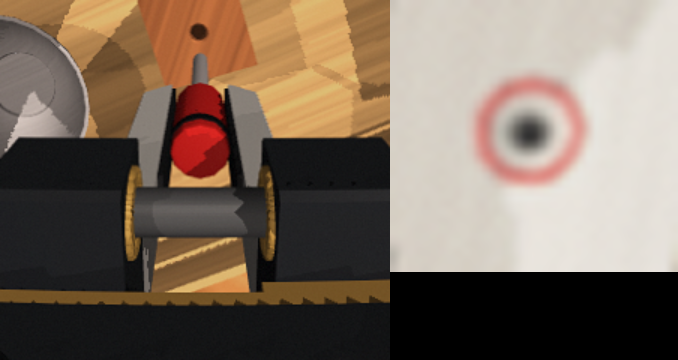

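The hole in the stand is seen at (282.7,200.7) against (281.5,200.6) predicted, so the wrist camera is good to about 1 mm. The pin is straight in the jaws. Next I go over the red ring.

drive_tool(rows=[{"offset":[8,8,0],"spin":0,"jaw":0},{"offset":[16,17,0],"spin":0,"jaw":0},{"offset":[26,27,0],"spin":0,"jaw":0},{"offset":[30,31,0],"spin":0,"jaw":0},{"offset":[30,32,0],"spin":0,"jaw":0},{"offset":[30,32,0],"spin":0,"jaw":0},{"offset":[30,32,0],"spin":0,"jaw":0},{"offset":[26,27,0],"spin":0,"jaw":0},{"offset":[20,20,0],"spin":0,"jaw":0},{"offset":[14,14,0],"spin":0,"jaw":0},{"offset":[7,8,0],"spin":0,"jaw":0},{"offset":[3,3,0],"spin":0,"jaw":0},{"offset":[0,0,0],"spin":0,"jaw":0},{"offset":[0,0,0],"spin":0,"jaw":0},{"offset":[0,0,0],"spin":0,"jaw":0}])

```text
clock: 7.85
eef_pos: [493.8, 9.7, 336.5]
eef_rot: [-3.141, -0.0, 2.728]
wrist_force: [-0.5, -0.2, -0.4]
finger_gap: 19.2
```

```bash
cat > ring.py <<'E'
from h import *
np.set_printoptions(precision=2,suppress=True)
T=cam("top"); c=cam("wrist"); p,R,s=tool(); print(p,s["eef_rot"],s["finger_gap"],s["wrist_force"],s["clock"])
pr=lambda X:cv2.projectPoints(np.array([X],float),np.array(c["rvec"],float),np.array(c["tvec"],float),K(c),np.array(c["D"],float))[0].ravel()
print("expected hole px",pr([493.2,10,120]),"nose px",pr(p+R@[0,0,177.3]))
im=c["color"]; g=im.astype(int); q=g[...,2]-np.maximum(g[...,0],g[...,1])
x0,y0=230,120
cv2.imwrite("pics/w4.png",cv2.resize(im[y0:y0+130,x0:x0+110],None,fx=4.5,fy=4.5,interpolation=cv2.INTER_CUBIC))
E
python3 ring.py
```

```text
[493.76   9.84 336.51] [-3.14 -0.    2.73] 19.201266697997294 [ 0.16  1.09 -0.16] 7.95
expected hole px [281.53 205.9 ] nose px [281.37 216.62]
```

View pics/w4.png

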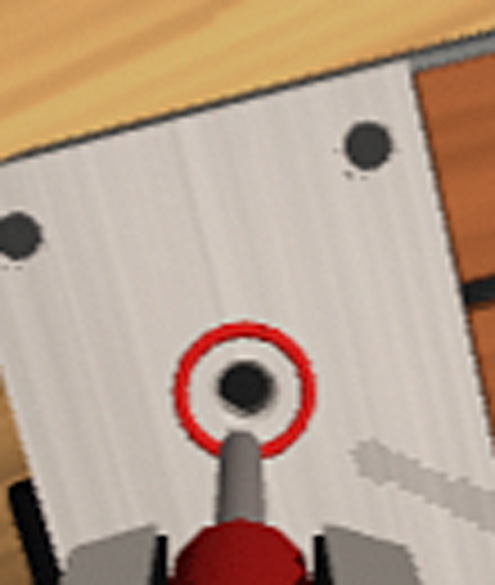

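The ring centre is at about px (284,206.5) and the nose at (283,216), so the hole lies roughly +1 mm along tool y. I'll descend to about 7 mm above the plate and check.

drive_tool(rows=[{"offset":[0,1,8],"spin":0,"jaw":0},{"offset":[0,0,10],"spin":0,"jaw":0},{"offset":[0,0,9],"spin":0,"jaw":0},{"offset":[0,0,5],"spin":0,"jaw":0},{"offset":[0,0,0],"spin":0,"jaw":0},{"offset":[0,0,0],"spin":0,"jaw":0}])

```text
clock: 8.55
eef_pos: [494.1, 11.3, 304.7]
eef_rot: [3.142, 0.0, 2.729]
wrist_force: [0.7, -0.0, -1.4]
finger_gap: 19.1
```

```bash
sed -i 's/x0,y0=230,120/x0,y0=240,160/; s/130,x0:x0+110/100,x0:x0+90/; s/fx=4.5,fy=4.5/fx=6,fy=6/; s/w4/w5/' ring.py; python3 ring.py
```

```text
[494.12  11.23 305.02] [3.14 0.   2.73] 19.067560768818712 [ 0.07  0.08 -0.47] 8.65
expected hole px [279.58 214.02] nose px [281.28 216.77]
```

View pics/w5.png

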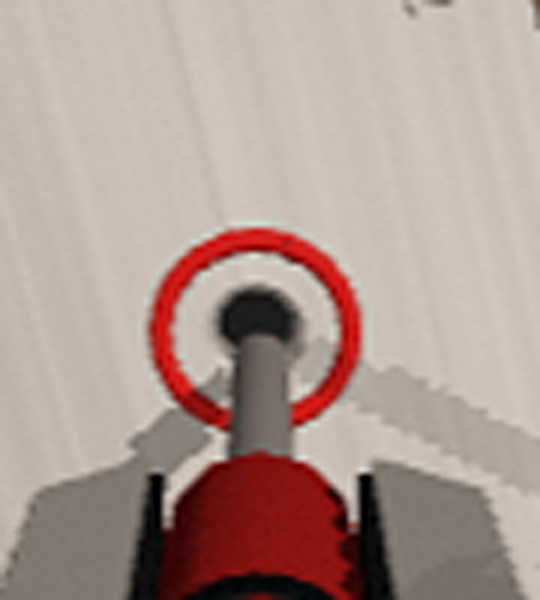

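Ring centre is at crop (255,330) and nose axis at about (264,334), so I correct by (+0.5,-1.2) and enter the hole to 10 mm.

drive_tool(rows=[{"offset":[0.5,-1.2,0],"spin":0,"jaw":0},{"offset":[0,0,0],"spin":0,"jaw":0},{"offset":[0,0,3],"spin":0,"jaw":0},{"offset":[0,0,3],"spin":0,"jaw":0},{"offset":[0,0,3],"spin":0,"jaw":0},{"offset":[0,0,3],"spin":0,"jaw":0},{"offset":[0,0,3],"spin":0,"jaw":0},{"offset":[0,0,3],"spin":0,"jaw":0},{"offset":[0,0,0],"spin":0,"jaw":0},{"offset":[0,0,0],"spin":0,"jaw":0}])

```text
clock: 9.65
eef_pos: [493.1, 10.4, 286.7]
eef_rot: [3.142, -0.0, 2.729]
wrist_force: [0.1, -0.3, -0.2]
finger_gap: 19.1
```

drive_tool(rows=[{"offset":[0,0,3],"spin":0,"jaw":0},{"offset":[0,0,3],"spin":0,"jaw":0},{"offset":[0,0,2],"spin":0,"jaw":0},{"offset":[0,0,1],"spin":0,"jaw":0},{"offset":[0,0,1],"spin":0,"jaw":0},{"offset":[0,0,1],"spin":0,"jaw":0},{"offset":[0,0,0],"spin":0,"jaw":0},{"offset":[0,0,0],"spin":0,"jaw":0}])

```text
clock: 10.45
eef_pos: [493.1, 10.3, 275.7]
eef_rot: [3.142, 0.0, 2.729]
wrist_force: [-0.1, -0.0, -0.4]
finger_gap: 19.5
```

drive_tool(rows=[{"offset":[0,0,1],"spin":0,"jaw":0},{"offset":[0,0,1],"spin":0,"jaw":0},{"offset":[0,0,1],"spin":0,"jaw":0},{"offset":[0,0,0],"spin":0,"jaw":0},{"offset":[0,0,0],"spin":0,"jaw":0}])

```text
clock: 10.95
eef_pos: [493.1, 10.3, 272.9]
eef_rot: [3.141, 0.0, 2.729]
wrist_force: [-0.9, -0.4, 2.1]
finger_gap: 19.3
```

drive_tool(rows=[{"offset":[0,0,1],"spin":0,"jaw":0},{"offset":[0,0,1],"spin":0,"jaw":0},{"offset":[0,0,1],"spin":0,"jaw":0},{"offset":[0,0,0],"spin":0,"jaw":0},{"offset":[0,0,0],"spin":0,"jaw":0}])

```text
clock: 11.45
eef_pos: [493.2, 10.3, 270.0]
eef_rot: [3.141, 0.001, 2.729]
wrist_force: [-0.6, -1.3, 5.1]
finger_gap: 19.1
```

Contact. I'll average the force and check how far the tray is out.

```bash
cat > f.py <<'E'
from h import *
np.set_printoptions(precision=2,suppress=True)
F=[];Z=[]
for i in range(4):
    c=cam("top"); s=manip.read_state(); F.append(s["wrist_force"]); Z.append(s["eef_pos"][2])
print(np.mean(F,0),np.mean(Z),s["clock"],s["finger_gap"])
# tray pixels: front panel tip along slicer -y, from depth between z 20..90, beyond strip edge
v,u=np.mgrid[150:280,230:330]; 
n=cv2.undistortPoints(np.stack([u.ravel(),v.ravel()],1)[:,None].astype(float),K(c),np.array(c["D"],float))[:,0]
R=cv2.Rodrigues(np.array(c["rvec"],float))[0]; d=c["depth"][v,u].ravel(); o=ray(c,(0,0))[0]
X=o+(np.c_[n,np.ones(len(n))]*d[:,None])@R
X=X[d>0]; yd=np.array([.162,.987]); xd=np.array([.987,-.162]); L=(X[:,:2]-[493.2,10]);ly=L@yd-140;lx=L@xd-70
m=(X[:,2]>50)&(X[:,2]<85)&(abs(lx)<90)&(ly<-150); print("n",m.sum(),"tray front y pct",np.percentile(ly[m],[2,10,50]) if m.any() else None)
E
python3 f.py
```

```text
[-1.28 -0.4   5.35] 270.0002341205153 11.65 19.37635151654268
n 277 tray front y pct [-209.18 -207.49 -199.09]
```

drive_tool(rows=[{"offset":[0,0,0.7],"spin":0,"jaw":0},{"offset":[0,0,0.7],"spin":0,"jaw":0},{"offset":[0,0,0],"spin":0,"jaw":0},{"offset":[0,0,0],"spin":0,"jaw":0},{"offset":[0,0,0],"spin":0,"jaw":0}])

```text
clock: 12.15
eef_pos: [493.2, 10.3, 268.7]
eef_rot: [3.141, 0.001, 2.729]
wrist_force: [-0.7, -0.3, 5.7]
finger_gap: 19.1
```

```bash
python3 f.py
```

```text
[-1.27 -0.56  6.16] 268.68610601289555 12.35 19.144241476267542
n 274 tray front y pct [-209.28 -207.67 -199.11]
```

drive_tool(rows=[{"offset":[0,0,0.5],"spin":0,"jaw":0},{"offset":[0,0,0.5],"spin":0,"jaw":0},{"offset":[0,0,0],"spin":0,"jaw":0},{"offset":[0,0,0],"spin":0,"jaw":0},{"offset":[0,0,0],"spin":0,"jaw":0}])

```text
clock: 12.85
eef_pos: [493.1, 10.4, 267.4]
eef_rot: [3.141, 0.0, 2.729]
wrist_force: [-1.7, -0.2, 4.5]
finger_gap: 19.2
```

```bash
python3 f.py
```

```text
[-0.71 -0.16  3.97] 267.2986654652348 13.05 19.236826278238304
n 418 tray front y pct [-224.93 -222.85 -214.7 ]
```

The tray is sliding out. I'll keep the catch pressed.

drive_tool(rows=[{"offset":[0,0,0.3],"spin":0,"jaw":0},{"offset":[0,0,0],"spin":0,"jaw":0},{"offset":[0,0,0],"spin":0,"jaw":0},{"offset":[0,0,0],"spin":0,"jaw":0},{"offset":[0,0,0],"spin":0,"jaw":0},{"offset":[0,0,0],"spin":0,"jaw":0},{"offset":[0,0,0],"spin":0,"jaw":0},{"offset":[0,0,0],"spin":0,"jaw":0},{"offset":[0,0,0],"spin":0,"jaw":0},{"offset":[0,0,0],"spin":0,"jaw":0}])

```text
clock: 14.05
eef_pos: [493.1, 10.4, 267.0]
eef_rot: [3.142, 0.0, 2.729]
wrist_force: [-0.4, -0.5, 3.6]
finger_gap: 19.3
```

```bash
python3 f.py
```

```text
[ 0.09 -0.45  4.56] 266.9520133403429 14.25 19.468963530774072
n 422 tray front y pct [-252.82 -250.74 -242.44]
```

drive_tool(rows=[{"offset":[0,0,0],"spin":0,"jaw":0},{"offset":[0,0,0],"spin":0,"jaw":0},{"offset":[0,0,0],"spin":0,"jaw":0},{"offset":[0,0,0],"spin":0,"jaw":0},{"offset":[0,0,0],"spin":0,"jaw":0},{"offset":[0,0,0],"spin":0,"jaw":0},{"offset":[0,0,0],"spin":0,"jaw":0},{"offset":[0,0,0],"spin":0,"jaw":0},{"offset":[0,0,0],"spin":0,"jaw":0},{"offset":[0,0,0],"spin":0,"jaw":0}])

```text
clock: 15.25
eef_pos: [493.1, 10.4, 266.9]
eef_rot: [-3.142, 0.0, 2.729]
wrist_force: [-0.6, -0.4, 4.6]
finger_gap: 19.5
```

```bash
python3 f.py
```

```text
[ 0.11 -0.3   4.26] 266.949913659652 15.45 19.43383187298768
n 427 tray front y pct [-253.51 -251.39 -242.94]
```

The tray has stopped, about 44 mm out by depth, which is fully out. I'll withdraw the pin and return.

drive_tool(rows=[{"offset":[0,0,-3],"spin":0,"jaw":0},{"offset":[0,0,-8],"spin":0,"jaw":0},{"offset":[0,0,-15],"spin":0,"jaw":0},{"offset":[0,0,-18],"spin":0,"jaw":0},{"offset":[0,0,-15],"spin":0,"jaw":0},{"offset":[0,0,-9],"spin":0,"jaw":0},{"offset":[0,0,0],"spin":0,"jaw":0},{"offset":[0,0,0],"spin":0,"jaw":0}])

```text
clock: 16.25
eef_pos: [492.9, 10.3, 334.4]
eef_rot: [-3.141, -0.001, 2.729]
wrist_force: [0.2, 0.5, -0.7]
finger_gap: 19.5
```

```bash
python3 -c "
from h import *
print(go((612.9,-316.0,335)),tool()[0])"; python3 f.py
```

```text
[-240.84065    -250.78778489   -0.75166645] [492.91005087  10.3453585  334.35514809]
[ 0.14 -0.15 -1.16] 334.18619350355164 16.45 18.973304933945833
n 425 tray front y pct [-253.63 -251.55 -242.85]
```

drive_tool(rows=[{"offset":[-8,-8,0],"spin":0,"jaw":0},{"offset":[-16,-17,0],"spin":0,"jaw":0},{"offset":[-26,-27,0],"spin":0,"jaw":0},{"offset":[-30,-31,0],"spin":0,"jaw":0},{"offset":[-30,-32,0],"spin":0,"jaw":0},{"offset":[-30,-32,0],"spin":0,"jaw":0},{"offset":[-30,-32,0],"spin":0,"jaw":0},{"offset":[-26,-27,0],"spin":0,"jaw":0},{"offset":[-20,-20,0],"spin":0,"jaw":0},{"offset":[-14,-14,0],"spin":0,"jaw":0},{"offset":[-7,-7,0],"spin":0,"jaw":0},{"offset":[-4,-4,0],"spin":0,"jaw":0},{"offset":[0,0,0],"spin":0,"jaw":0},{"offset":[0,0,0],"spin":0,"jaw":0},{"offset":[0,0,0],"spin":0,"jaw":0},{"offset":[0,0,0],"spin":0,"jaw":0}])

```text
clock: 18.05
eef_pos: [613.1, -315.7, 335.3]
eef_rot: [-3.142, 0.0, 2.729]
wrist_force: [-0.3, 0.5, -1.0]
finger_gap: 19.3
```

```bash
python3 -c "
from h import *
for i in range(3): c=cam('wrist'); print(go((612.9,-316.0,335)),tool()[0])
cv2.imwrite('pics/w6.png',cv2.resize(c['color'][180:320,220:350],None,fx=4,fy=4,interpolation=cv2.INTER_CUBIC))"
```

```text
[ 0.13158865 -0.29757145  0.26792939] [ 613.13971428 -315.78004274  335.2679671 ]
[ 0.18731615 -0.23294831  0.2063698 ] [ 613.16491706 -315.86160612  335.20641423]
[ 0.21225788 -0.11088022  0.15371526] [ 613.1388738  -315.98348847  335.15376244]
```

View pics/w6.png

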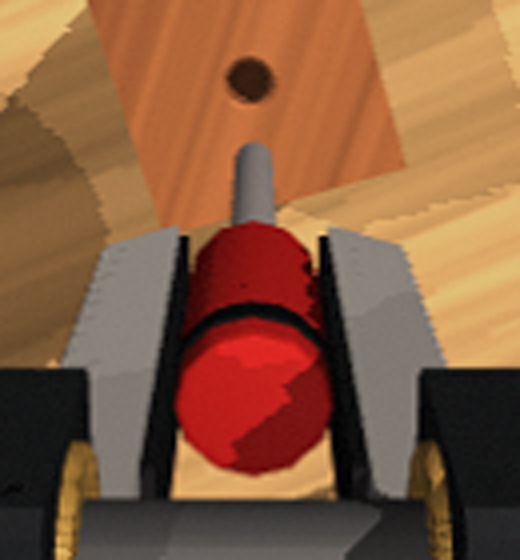

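The pin is still straight and the stand hole is where it was. Inserting now.

drive_tool(rows=[{"offset":[0.1,-0.1,8],"spin":0,"jaw":0},{"offset":[0,0,18],"spin":0,"jaw":0},{"offset":[0,0,18],"spin":0,"jaw":0},{"offset":[0,0,14],"spin":0,"jaw":0},{"offset":[0,0,8],"spin":0,"jaw":0},{"offset":[0,0,4],"spin":0,"jaw":0},{"offset":[0,0,0],"spin":0,"jaw":0},{"offset":[0,0,3],"spin":0,"jaw":0},{"offset":[0,0,4],"spin":0,"jaw":0},{"offset":[0,0,4],"spin":0,"jaw":0},{"offset":[0,0,4],"spin":0,"jaw":0},{"offset":[0,0,0],"spin":0,"jaw":0},{"offset":[0,0,0],"spin":0,"jaw":0}])

```text
clock: 19.5
eef_pos: [613.0, -316.3, 249.9]
eef_rot: [3.142, -0.0, 2.729]
wrist_force: [-0.0, 0.2, -0.8]
finger_gap: 19.5
```

drive_tool(rows=[{"offset":[0,0,5],"spin":0,"jaw":0},{"offset":[0,0,8],"spin":0,"jaw":0},{"offset":[0,0,10],"spin":0,"jaw":0},{"offset":[0,0,10],"spin":0,"jaw":0},{"offset":[0,0,10],"spin":0,"jaw":0},{"offset":[0,0,8],"spin":0,"jaw":0},{"offset":[0,0,5],"spin":0,"jaw":0},{"offset":[0,0,3],"spin":0,"jaw":0},{"offset":[0,0,1],"spin":0,"jaw":0},{"offset":[0,0,1],"spin":0,"jaw":0},{"offset":[0,0,0],"spin":0,"jaw":0},{"offset":[0,0,0],"spin":0,"jaw":0}])

```text
clock: 20.7
eef_pos: [613.1, -316.3, 189.2]
eef_rot: [-3.142, 0.0, 2.729]
wrist_force: [1.0, -0.4, -0.5]
finger_gap: 19.1
```

drive_tool(rows=[{"offset":[0,0,0.7],"spin":0,"jaw":0},{"offset":[0,0,0.7],"spin":0,"jaw":0},{"offset":[0,0,0],"spin":0,"jaw":0},{"offset":[0,0,0],"spin":0,"jaw":0}])

```text
clock: 21.1
eef_pos: [613.0, -316.3, 187.5]
eef_rot: [3.142, -0.0, 2.729]
wrist_force: [-0.2, -0.1, -1.5]
finger_gap: 19.3
```

drive_tool(rows=[{"offset":[0,0,0.4],"spin":0,"jaw":0},{"offset":[0,0,0.2],"spin":0,"jaw":0},{"offset":[0,0,0],"spin":0,"jaw":0},{"offset":[0,0,0],"spin":0,"jaw":0}])

```text
clock: 21.5
eef_pos: [613.0, -316.3, 187.3]
eef_rot: [-3.142, 0.0, 2.729]
wrist_force: [-2.1, -0.1, 4.3]
finger_gap: 19.3
```

The shoulder is on the stand, with the force up to about 5 N. Release, open to 50 and rise.

drive_tool(rows=[{"offset":[0,0,-0.2],"spin":0,"jaw":30},{"offset":[0,0,0],"spin":0,"jaw":50},{"offset":[0,0,0],"spin":0,"jaw":50},{"offset":[0,0,0],"spin":0,"jaw":50},{"offset":[0,0,0],"spin":0,"jaw":50},{"offset":[0,0,-5],"spin":0,"jaw":50},{"offset":[0,0,-15],"spin":0,"jaw":50},{"offset":[0,0,-25],"spin":0,"jaw":50},{"offset":[0,0,-30],"spin":0,"jaw":50},{"offset":[0,0,-30],"spin":0,"jaw":50},{"offset":[0,0,-15],"spin":0,"jaw":50},{"offset":[0,0,-5],"spin":0,"jaw":50},{"offset":[0,0,0],"spin":0,"jaw":50},{"offset":[0,0,0],"spin":0,"jaw":50}])

```text
clock: 22.9
eef_pos: [612.8, -316.2, 310.5]
eef_rot: [3.141, -0.002, 2.729]
wrist_force: [-0.1, -0.2, 0.8]
finger_gap: 49.8
```

```bash
python3 f.py; python3 - <<'E'
from h import *
np.set_printoptions(precision=2,suppress=True)
c=cam("wrist"); r=red(c,(150,0,420,420)); x,y,w,h=r[1][:4]; uv=(x+w/2-.5,y+h-w/2-.5); print(onz(c,uv,130),deep(c,uv))
b=cam("scene")["color"]
cv2.imwrite('pics/s2.png',cv2.resize(b[100:380,60:480],None,fx=1.9,fy=1.9,interpolation=cv2.INTER_CUBIC))
E
```

```text
[-0.47 -0.13 -0.16] 310.7756126609886 23.1 49.92547450021465
n 433 tray front y pct [-253.59 -251.41 -242.8 ]
[ 613.65 -314.95  130.  ] [ 613.55 -314.9   130.45]
```

View pics/s2.png

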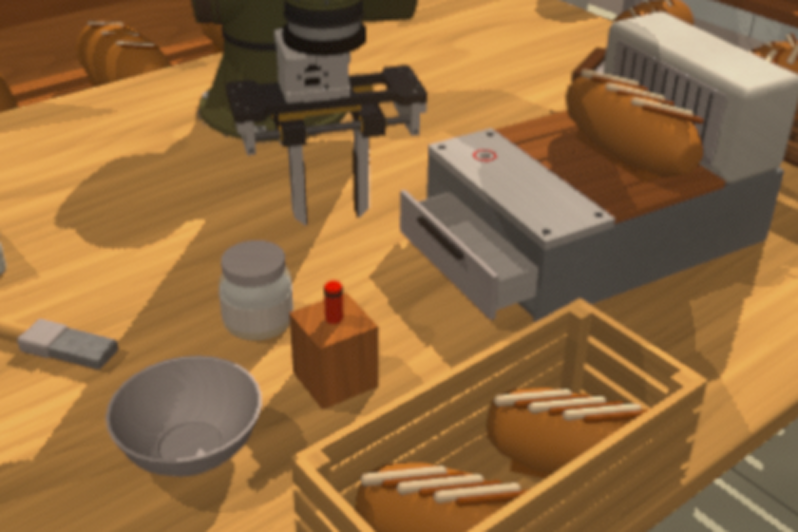

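The tray is out, at about (465,255) in the crop. The pin is home in the stand at (334,300), in the same pixels as at the start. The jar, brush and loaf are unmoved and the hand is clear.

```bash
python3 -c "
from h import *
print(manip.sign_off())"
```

```text
the job is handed in; nothing more can be done
None
```

The job is done and handed in at about 23 s of the 58 s allowed. I took the pin from its stand and pressed the catch through the red-ringed hole. I held it until the tray stopped, then put the pin back and let go.

**Catch force:** the highest reading while pressing was about 6 N, against the limit of 20 N. It dropped to about 4–4.5 N once the tray was released, which I did not explain.

**Tray:** depth images put it about 44 mm out, against 45 mm for fully out. It had stopped moving and did not go back when the pin was withdrawn.

**Pin:** it went back in until about 5 N of contact, at the same hand height as when I gripped it. Its top then measured 130 mm high, which is fully home.

**Other things:** in the last scene picture the loaf, jar and brush looked unmoved, and the hand was about 85 mm above the pin with near-zero wrist force.

**Disagreements:**
- The finder's position for the release hole in the top view was wrong, so I used the red ring in the pictures instead.
- The wrist camera was about 1 mm off; I corrected for it.
- My first move call was refused because its rows had no "spin". Nothing moved.

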